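# Close the adjustable casting frame

### The job

Close the casting frame around the wooden pattern: press the yellow lock button on the blue carriage fully down and, while holding it down, push the carriage along its rail until it is hard against the red end stop. Then let the button spring back up so the carriage locks there, and move clear. Nothing needs gripping; leave the wooden pattern, the green cup and the white plaster float standing where they are.

Things in the scene. Friction and masses are not known exactly. Their poses are not given: they have to be found in the camera images.
- frame: Fixed casting frame: wooden base board 240 (x) by 420 (y) by 18 mm, origin at the centre of its underside on the bench, z up. An aluminium rail 40 mm wide, top 63 mm above the bench, runs along y at x = -60 mm; the carriage slides on it to +y. White walls, top 90 mm above the bench, stand along the +x edge (x = 99 to 117 mm) and at the +y end (y = 165 to 183 mm).
- carriage (a joint): Position of the blue carriage along the rail in m, growing towards the frame's +y: 0 at the open end, 0.160 against the red end stop (rigid limit). A pin in a rack inside the rail (10 mm pitch, up to 4 mm play) locks it unless the button is down; then it slides with 1.5 N friction and 6 N per m/s damping. Drag it by a fingertip on the button or push the thumb rest, button held down.
- button (a joint): Downward travel of the yellow lock button in m: 0 up (locked), 0.007 fully down (rigid limit). It starts to move at about 5.5 N and is fully down at about 7.5 N; the lock frees at 4 mm. Let go, it springs up; only if the carriage is left between two notches does it stay about 4 mm down. Against the end stop it comes fully up, with 1 mm of play.
- button_top (a point): Centre of the top face of the round yellow button, 40 mm in diameter; it moves with carriage and button. When up it is 107 mm above the bench and 14 mm above the top of the carriage. The carriage block is 64 mm (frame x) by 90 mm (frame y), the button in its middle, its top 93 mm above the bench.
- stop_face (a point): Centre of the face of the red end stop that the carriage meets; the stop is 60 mm wide, 35 mm long (towards the frame's +y) and its top is 97 mm above the bench, with a 4 mm screw head on it.
- carriage_front (a point): Centre of the carriage's front face, 45 mm ahead (frame +y) of the button's axis; it comes to the stop face when the carriage is home. A white wall, 18 mm thick, top 90 mm above the bench, hangs at the front end and reaches across the bay to the far wall.
- pattern: Loose stepped wooden pattern in the bay of the frame beyond the end stop, 56 by 46 mm at the foot, 50 mm high, 0.12 kg, standing on the base board (origin under its foot). The moving wall does not reach it. Leave it standing.
- cup: Loose green plastic mixing cup, 76 mm across the rim, 85 mm high, on the bench beside one end of the frame; origin under its foot. Leave it standing.
- float: Loose white block float 100 by 60 by 50 mm with a brown wooden grip on top (62 mm high in all), on the bench beside one end of the frame; origin under its centre. Leave it.
- thumb_rest (a point): Centre of the button-side face of the black thumb rest, an upright rib on the carriage behind the button (frame -y side, away from the stop): 44 mm wide, 14 mm thick, its face 28 mm behind the button's axis, its top 118 mm above the bench.
There are look-alikes about, which are no part of the job. Of the things that look like the pattern, the middle-sized one is meant.

How it is judged:
By the outcome, as a careful person would: the job done as asked, in the order asked, and still so for the second after the job is handed in, with the robot touching nothing.
It also fails if it takes over 35 s, if anything falls off the work surface, if the arm or the gripper's body presses on something with over 40 N, if the wrist force passes 120 N, or if a joint passes its speed limit or range.

### The arm

A 7-joint arm with a two-finger parallel gripper is mounted at the origin on the work surface. World frame = base frame: x ahead of the robot, y to its left, z up, the work surface at z = 0. Lengths are in m, angles in rad, forces in N, time in s.
With the tool pointing down it reaches from about 0.4 to 0.85 m from the base axis. Payload 4.4 kg.
Tool frame: the origin (TCP) lies midway between the tips of the shut fingers; the grasp point (between the pads) lies 19 mm behind it; z points along the fingers, y is the direction in which the jaws open and shut (so a half turn about z gives the same grasp; the last joint's range is limited). The gripper opens to 94 mm and grips with 3 to 60 N. Pads are 16 mm wide; open, the fingers measure 119 mm over their backs; the gripper's body (75 mm by 177 mm) begins 78 mm behind the grasp point.
Start: joints at [-1.183, 0.628, 0.038, 1.517, -0.027, 0.996, -0.02], TCP at [0.285, 0.584, 0.205] pointing down, gripper open.
Joint ranges: [-3.06, 3.06], [-0.37, 2.12], [-1.25, 1.32], [0.18, 2.47], [-1.1, 4.24], [0.23, 1.98], [-2.94, 2.94]. Speed limits (rad/s): [2.57, 2.57, 3.14, 3.14, 3.14, 3.14, 3.14].

### API

Orientations are given as [roll, pitch, yaw] about the fixed x, y, z axes, in that order (R = Rz(yaw) Ry(pitch) Rx(roll)).
In Python, from plant import sense, read_camera, camera_model, job_done gives the robot as it stands. The module is installed in compiled form; this text tells all that it offers.
- The arm moves only by the tool jog_arm, never from a script. Its arguments are lists of equal length, an entry for each row: "twist": the turn, a rotation vector about the tool's x, y, z in degrees, a list of three; "linear": the shift along the tool's x, y, z in m, a list of three; "grip": the finger opening in m, from 0 to 0.094. A call has 1 to 20 rows; each row is the pose to reach, as a shift and turn from the pose measured when the call began, along the tool's axes at that moment; what a row does not reach only later rows make up. A row lasts 1/8 s, in which the tool goes at most 62.5 mm and 10.7 degrees, less where a joint would pass 70% of its speed; a pose out of reach is approached as far as the arm can. A call with a gripper value outside its range is refused whole. The fingers move at their own pace and stop on an object; the grip force is fixed at half the most. Time passes only in rows, so rows that repeat a pose let the fingers close. It gives the time, the measured TCP pose, the force and the opening at its end, in the units of the state.
- sense(): the state, without advancing time (a new reading comes with each control period).
- read_camera(name): name is "side" or "top" or "wrist"; returns the picture (480x640x3 uint8, blue, green, red); there is no depth.
- camera_model(name): a dict with "fov_y" (degrees; the focal length in pixels is half the picture's height over the tangent of half this angle, whatever the lens; pixels are square), "cx", "cy" (the principal point, pixels), "R" (3x3) and "t" (3): a world point X has camera coordinates R X + t. Camera axes: x right, y down, z forward; pixel columns grow to the right and rows downward; lengths in m; the calibration is good to about 2 mm. A picture is of the moment at which its call begins: read the wrist's pose just before it. camera_model takes no time and is no camera call; for the wrist camera it gives the pose at the moment of the call.
- job_done(): hands the job in, once; it reports no verdict.
The state is a dict: "time_s": time; "joints": joint angles; "joint_velocities": joint speeds; "tau": joint torques, N m; "tcp_pos": TCP position; "orientation": TCP orientation; "ft_force": force on the tool from outside, world axes, zero at the start; "torque": the same for the moment, N m; "gripper_width": opening from 0.0 (shut) to 1.0 (fully open).
Only numpy, scipy, OpenCV 4.12 (cv2) and the standard library are available. Lean on these libraries where they do the work, as an engineer would, in place of code of your own. Each camera call takes 0.05 s, during which the arm holds its last target. There are 200 camera calls.

## Working session

There is one attempt and no reset: what is moved stays moved. The work goes in short steps, Python scripts to look and compute and a tool call to move; the robot and the scene stay as the last step left them, time stands still between calls to the robot, and variables do not carry over. Pictures are saved under pics/ and viewed, about 8 in all and at most 12, crops included, and the job is handed in when it is done.

Besides the shell and the picture viewer there is one more tool, called after "Call:" as name(argument=value, ...), one argument or row to a line, values as JSON. jog_arm: Moves the arm, as the interface text tells. Its arguments: {"type":"object","properties":{"twist":{"type":"array"},"linear":{"type":"array"},"grip":{"type":"array"}},"required":["twist","linear","grip"]}

```bash
mkdir -p pics
cat > h.py <<'E'
import numpy as np, cv2
from plant import sense, read_camera, camera_model, job_done
def ray(m,u,v):
    f=240/np.tan(np.radians(m['fov_y'])/2); R=np.array(m['R']);t=np.array(m['t'])
    return -R.T@t, R.T@np.array([(u-m['cx'])/f,(v-m['cy'])/f,1.])
def onz(m,u,v,z):
    c,d=ray(m,u,v); return c+d*(z-c[2])/d[2]
def proj(m,X):
    f=240/np.tan(np.radians(m['fov_y'])/2); p=np.array(m['R'])@np.array(X)+np.array(m['t'])
    return m['cx']+f*p[0]/p[2], m['cy']+f*p[1]/p[2]
E
python3 - <<'E'
from h import *
s=sense();print({k:np.round(v,3).tolist() for k,v in s.items()})
for n in("top","side"):
    print(camera_model(n)); cv2.imwrite(f"pics/{n}0.png",read_camera(n))
E
```

```text
{'time_s': 0.0, 'joints': [-1.183, 0.629, 0.038, 1.518, -0.027, 0.996, -0.02], 'joint_velocities': [0.001, -0.002, 0.001, 0.001, 0.001, -0.0, -0.001], 'tau': [0.001, -54.972, 1.144, -18.663, -0.052, 0.024, 0.0], 'tcp_pos': [0.285, 0.584, 0.205], 'orientation': [-3.14, 0.0, 2.688], 'ft_force': [-1.018, -0.215, 0.565], 'torque': [-0.021, 0.026, -0.044], 'gripper_width': 0.999}
{'fov_y': 45.85205060386251, 'cx': 319.7589080222313, 'cy': 234.65042573024198, 'R': array([[-0.02352795, -0.99961247,  0.01487801],
       [-0.99460528,  0.02190097, -0.10139371],
       [ 0.10102858, -0.01718333, -0.99473512]]), 't': array([0.0386438 , 0.48826651, 1.14741808])}
{'fov_y': 48.53013284446523, 'cx': 323.62579268909303, 'cy': 245.9970078661977, 'R': array([[ 0.99111864, -0.13265599,  0.00928637],
       [-0.09258136, -0.7384631 , -0.66790788],
       [ 0.09545962,  0.66111621, -0.74418601]]), 't': array([-0.50815185,  0.1298396 ,  1.29071188])}
```

View pics/top0.png

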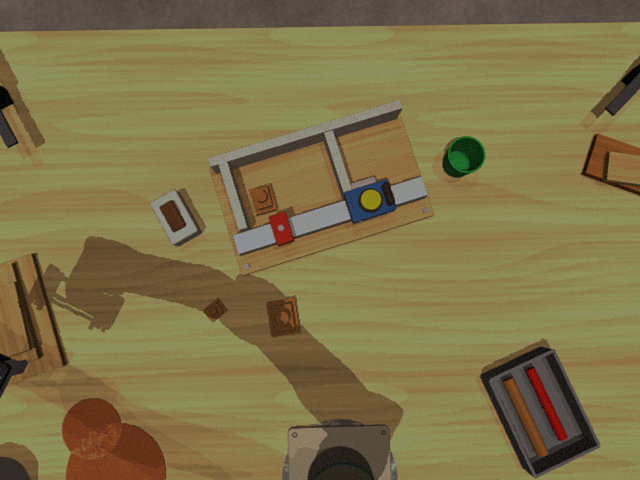

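View pics/side0.png

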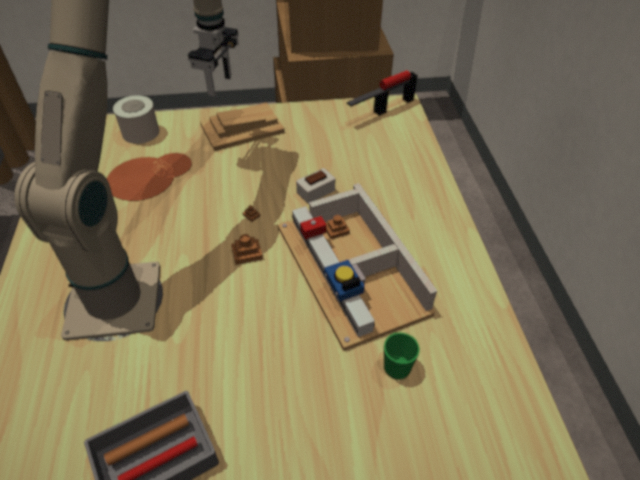

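The top view shows the frame with the yellow button at about (371,200), the black thumb rest at (389,194) and the red stop at (281,228). There are three pattern-like pieces: (263,197) in the bay, (215,309) small and (284,316) large. The one in the bay is middle-sized and beyond the stop, so it is the one meant. It isn't to be touched. The cup is at (465,155) and the float at (174,217).

```bash
cat >> h.py <<'E'
def blob(im,lo,hi,roi):
    h=cv2.inRange(cv2.cvtColor(im,cv2.COLOR_BGR2HSV),lo,hi); m=np.zeros_like(h);x0,y0,x1,y1=roi;m[y0:y1,x0:x1]=h[y0:y1,x0:x1]
    c=max(cv2.findContours(m,0,1)[0],key=cv2.contourArea);M=cv2.moments(c)
    return np.array([M['m10'],M['m01']])/M['m00'],cv2.contourArea(c),cv2.minAreaRect(c),c
def tri(ma,a,mb,b):
    A=[];B=[]
    (c1,d1),(c2,d2)=ray(ma,*a),ray(mb,*b)
    k=np.linalg.lstsq(np.c_[d1,-d2],c2-c1,rcond=None)[0]
    p,q=c1+k[0]*d1,c2+k[1]*d2
    return (p+q)/2,np.linalg.norm(p-q)
E
python3 - <<'E'
from h import *
t,s=cv2.imread('pics/top0.png'),cv2.imread('pics/side0.png');mt,ms=camera_model('top'),camera_model('side')
Y=((22,150,90),(34,255,255))
a=blob(t,*Y,(350,180,392,218));b=blob(s,*Y,(325,258,365,292))
print(a[:3],b[:3]);P,g=tri(mt,a[0],ms,b[0]);print('button tri',P,g,'onz',onz(mt,*a[0],.107),onz(ms,*b[0],.107))
r=blob(t,(0,150,80),(8,255,255),(260,200,305,255));print('red',r[:3]);
for p in cv2.boxPoints(r[2]): print(onz(mt,*p,.097)[:2])
print('stop c',onz(mt,*r[0],.097))
bl=blob(t,(100,100,40),(125,255,255),(330,170,405,230));print('blue',bl[:3])
for p in cv2.boxPoints(bl[2]): print(onz(mt,*p,.093)[:2])
cv2.imwrite('pics/crop.png',cv2.resize(t[90:290,140:500],None,fx=2.2,fy=2.2,interpolation=2))
E
```

```text
(array([370.5744559 , 199.04295533]), 291.0, ((370.5, 199.0), (19.0, 20.0), 0.0)) (array([343.95886076, 273.3649789 ]), 158.0, ((344.0, 273.0), (12.0, 16.0), 90.0))
button tri [ 0.54872997 -0.0713772   0.10330612] 0.0008626205040324107 onz [ 0.54768916 -0.07096429  0.107     ] [ 0.5485569  -0.07425671  0.107     ]
red (array([280.846875  , 227.85208333]), 480.0, ((280.65679931640625, 227.7594757080078), (30.511409759521484, 17.571632385253906), 72.89727020263672))
[0.52072041 0.12878285]
[0.53014807 0.09604627]
[0.47285281 0.07969427]
[0.46355048 0.11228993]
stop c [0.49655458 0.10382916 0.097     ]
blue (array([367.18930738, 201.70108619]), 1181.5, ((369.71783447265625, 200.77328491210938), (31.719167709350586, 45.06932830810547), 72.47443389892578))
[ 0.56419459 -0.01969823]
[ 0.58945915 -0.1050383 ]
[ 0.52900618 -0.12163019]
[ 0.50408945 -0.03667423]
```

View pics/crop.png

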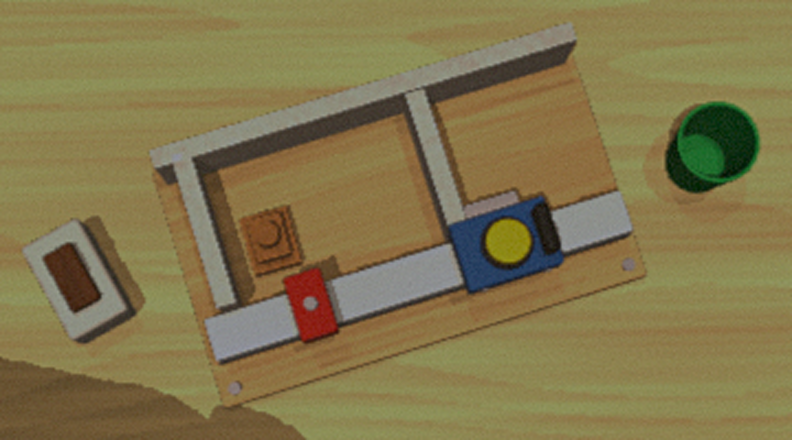

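Call:
jog_arm(
  twist=[
    [0,0,-5],
    [0,0,-10],
    [0,0,-15],
    [0,0,-20],
    [0,0,-25],
    [0,0,-30],
    [0,0,-35],
    [0,0,-38],
    [0,0,-40],
    [0,0,-42],
    [0,0,-42],
    [0,0,-42],
    [0,0,-42],
    [0,0,-42],
    [0,0,-42],
    [0,0,-42],
    [0,0,-42],
  ],
  linear=[
    [-0.02,-0.018,0],
    [-0.055,-0.05,0],
    [-0.1,-0.09,0.005],
    [-0.145,-0.131,0.01],
    [-0.19,-0.172,0.015],
    [-0.235,-0.213,0.02],
    [-0.28,-0.253,0.025],
    [-0.325,-0.294,0.03],
    [-0.37,-0.335,0.035],
    [-0.415,-0.376,0.035],
    [-0.455,-0.412,0.035],
    [-0.49,-0.444,0.035],
    [-0.51,-0.462,0.035],
    [-0.52,-0.471,0.035],
    [-0.524,-0.474,0.035],
    [-0.524,-0.474,0.035],
    [-0.524,-0.474,0.035],
  ],
  grip=[0,0,0,0,0,0,0,0,0,0,0,0,0,0,0,0,0],
)

```text
time_s: 2.22
tcp_pos: [0.5476, -0.0706, 0.1705]
orientation: [-3.141, -0.001, -2.86]
ft_force: [-1.1, 0.3, 0.2]
gripper_width: 0.004
```

Run:
```python
from h import *
s=sense();print({k:np.round(v,4).tolist() for k,v in s.items()})
m=camera_model('wrist');im=read_camera('wrist');cv2.imwrite('pics/w1.png',im)
print('tip',proj(m,s['tcp_pos']),'button exp',proj(m,[.548,-.0715,.107]))
try:
  a=blob(im,(22,150,90),(34,255,255),(0,0,640,480));print(a[:3],onz(m,*a[0],.107))
except Exception as e: print(e)
```

```text
{'time_s': 2.225, 'joints': [0.1751, 0.5342, -0.147, 1.8285, 0.1068, 0.7874, 1.8249], 'joint_velocities': [0.0005, -0.0009, 0.0043, -0.0005, 0.0002, -0.0015, 0.0012], 'tau': [0.2546, -46.8877, -0.8787, -15.6557, 0.0489, 0.0707, -0.0014], 'tcp_pos': [0.5476, -0.0706, 0.1705], 'orientation': [-3.141, -0.0011, -2.8603], 'ft_force': [-1.0781, 0.3313, 0.1696], 'torque': [0.116, -0.026, -0.0148], 'gripper_width': 0.004}
tip (np.float64(315.1383288424511), np.float64(282.8723785593399)) button exp (np.float64(314.0749574683969), np.float64(248.66303623588124))
(array([317.17657046, 249.08610235]), 2061.5, ((317.0, 247.5), (49.0, 56.0), 90.0)) [ 0.54770456 -0.06940838  0.107     ]
```

View pics/w1.png

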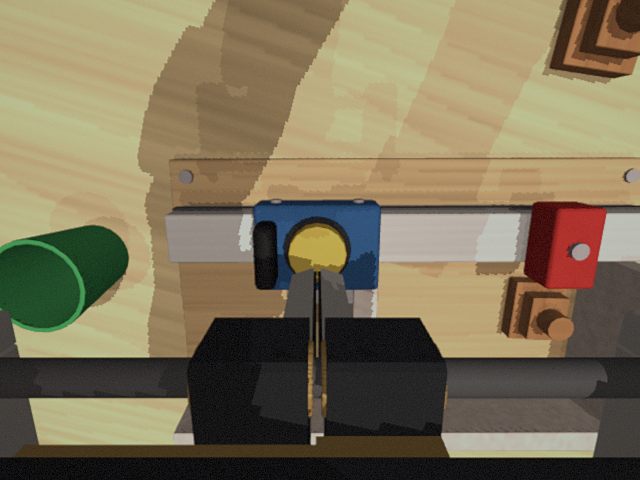

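The wrist view shows the shut fingertips over the button at about (317,248), and the rail runs parallel to the image's horizontal, so tool y lies along it. Next I press down.

Call:
jog_arm(
  twist=[
    [0,0,0],
    [0,0,0],
    [0,0,0],
    [0,0,0],
    [0,0,0],
    [0,0,0],
    [0,0,0],
    [0,0,0],
  ],
  linear=[
    [0,0,0.02],
    [0,0,0.045],
    [0,0,0.057],
    [0,0,0.062],
    [0,0,0.066],
    [0,0,0.069],
    [0,0,0.069],
    [0,0,0.069],
  ],
  grip=[0,0,0,0,0,0,0,0],
)

```text
time_s: 3.28
tcp_pos: [0.5477, -0.0706, 0.1027]
orientation: [-3.141, -0.0, -2.86]
ft_force: [-1.5, 1.3, 6.1]
gripper_width: 0.006
```

Call:
jog_arm(
  twist=[
    [0,0,0],
    [0,0,0],
    [0,0,0],
  ],
  linear=[
    [0,0,0.003],
    [0,0,0.0055],
    [0,0,0.0055],
  ],
  grip=[0,0,0],
)

```text
time_s: 3.65
tcp_pos: [0.548, -0.0712, 0.1001]
orientation: [-3.139, 0.001, -2.861]
ft_force: [-5.1, -0.1, 20.1]
gripper_width: 0.008
```

Call:
jog_arm(
  twist=[
    [0,0,0],
    [0,0,0],
    [0,0,0],
    [0,0,0],
    [0,0,0],
    [0,0,0],
  ],
  linear=[
    [0,0.004,0.003],
    [0,0.012,0.003],
    [0,0.022,0.003],
    [0,0.032,0.003],
    [0,0.04,0.003],
    [0,0.04,0.003],
  ],
  grip=[0,0,0,0,0,0],
)

```text
time_s: 4.4
tcp_pos: [0.537, -0.0331, 0.1001]
orientation: [-3.137, 0.002, -2.861]
ft_force: [-5.8, -0.7, 23.0]
gripper_width: 0.008
```

```bash
cat > look.py <<'E'
from h import *
import sys
t=read_camera('wrist');m=camera_model('wrist');s=sense();cv2.imwrite(f'pics/{sys.argv[1]}.png',t)
r=blob(t,(0,150,80),(8,255,255),(330,180,640,310));b=blob(t,(100,100,40),(125,255,255),(150,170,500,310))
u=np.array([-.2756,.9613])
print('tcp',s['tcp_pos'],s['ft_force']);
for n,c,z in(('red',r,.097),('blue',b,.093)):
    x=c[3][:,0,:]; P=np.array([onz(m,*p,z)[:2]@u for p in x]); print(n,'along rail',P.min(),P.max(),'px',x.min(0),x.max(0))
print('tcp along',s['tcp_pos'][:2]@u)
E
python3 look.py w2
```

```text
tcp [ 0.53693603 -0.03317068  0.10008726] [-6.0059471  -0.37703179 22.27281898]
red along rail -0.06844301309613975 -0.0194485065448539 px [540 220] [634 309]
blue along rail -0.2230365349310853 -0.1351723928230571 px [231 218] [402 309]
tcp along -0.17986654205453517
```

View pics/w2.png

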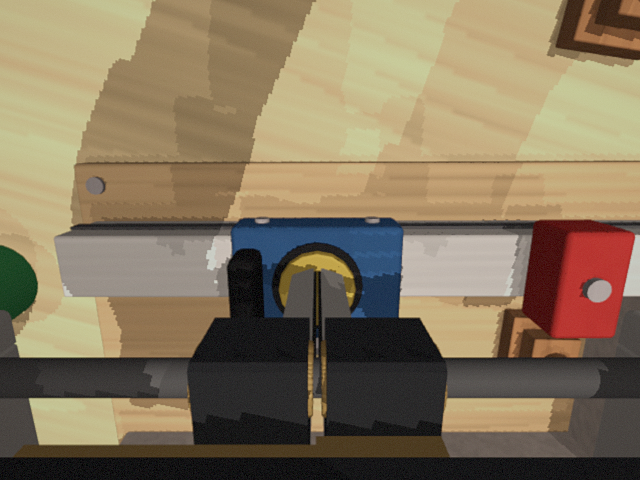

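The carriage followed, with its front edge at about (402,270) and the stop face at about (530,270). About 80 mm remain by both estimates.

Call:
jog_arm(
  twist=[
    [0,0,0],
    [0,0,0],
    [0,0,0],
    [0,0,0],
    [0,0,0],
    [0,0,0],
    [0,0,0],
    [0,0,0],
    [0,0,0],
    [0,0,0],
  ],
  linear=[
    [0,0.005,0.003],
    [0,0.014,0.003],
    [0,0.024,0.003],
    [0,0.034,0.003],
    [0,0.044,0.003],
    [0,0.054,0.003],
    [0,0.062,0.003],
    [0,0.068,0.003],
    [0,0.072,0.003],
    [0,0.072,0.003],
  ],
  grip=[0,0,0,0,0,0,0,0,0,0],
)

```text
time_s: 5.7
tcp_pos: [0.517, 0.0353, 0.1]
orientation: [-3.136, 0.002, -2.861]
ft_force: [-7.2, -1.6, 26.8]
gripper_width: 0.004
```

Call:
jog_arm(
  twist=[
    [0,0,0],
    [0,0,0],
    [0,0,0],
    [0,0,0],
    [0,0,0],
  ],
  linear=[
    [0,0.003,0.002],
    [0,0.006,0.002],
    [0,0.008,0.002],
    [0,0.01,0.002],
    [0,0.01,0.002],
  ],
  grip=[0,0,0,0,0],
)

```text
time_s: 6.32
tcp_pos: [0.5144, 0.0439, 0.1002]
orientation: [-3.134, 0.003, -2.862]
ft_force: [-3.4, -3.4, 15.9]
gripper_width: 0.003
```

Call:
jog_arm(
  twist=[
    [0,0,0],
    [0,0,0],
    [0,0,0],
    [0,0,0],
  ],
  linear=[
    [0,0.002,0.003],
    [0,0.003,0.003],
    [0,0.004,0.003],
    [0,0.004,0.003],
  ],
  grip=[0,0,0,0],
)

```text
time_s: 6.82
tcp_pos: [0.5141, 0.0451, 0.1001]
orientation: [-3.131, 0.004, -2.864]
ft_force: [-6.1, -5.4, 22.7]
gripper_width: 0.007
```

```bash
python3 look.py w3
```

```text
tcp [0.51403444 0.04506518 0.10005369] [-5.28146181 -6.28564481 23.13078331]
red along rail -0.05675213630449862 -0.01920431710676463 px [399 220] [472 309]
blue along rail -0.14169045141432632 -0.05377702955295819 px [231 218] [402 309]
tcp along -0.09834673779585247
```

View pics/w3.png

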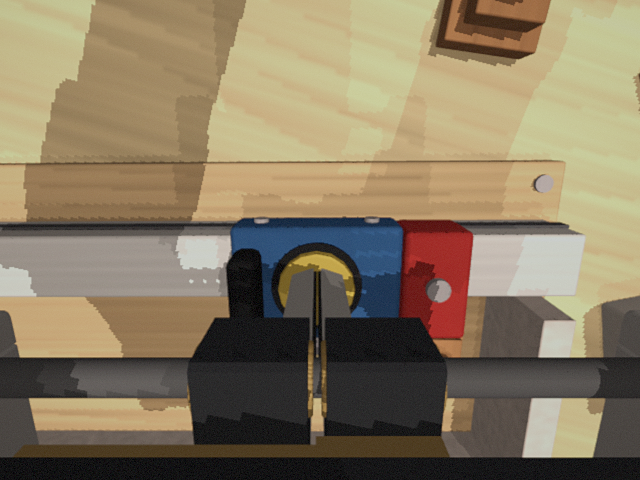

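No gap shows between the blue and red at about (402,270), and the tip now stalls. One firmer push will confirm hard contact.

Call:
jog_arm(
  twist=[
    [0,0,0],
    [0,0,0],
    [0,0,0],
    [0,0,0],
  ],
  linear=[
    [0,0.004,0.004],
    [0,0.006,0.004],
    [0,0.006,0.004],
    [0,0.006,0.004],
  ],
  grip=[0,0,0,0],
)

```text
time_s: 7.38
tcp_pos: [0.5141, 0.0454, 0.1]
orientation: [-3.124, 0.007, -2.868]
ft_force: [-5.3, -10.5, 31.4]
gripper_width: 0.0
```

Call:
jog_arm(
  twist=[
    [0,0,0],
    [0,0,0],
    [0,0,0],
    [0,0,0],
    [0,0,0],
    [0,0,0],
    [0,0,0],
    [0,0,0],
  ],
  linear=[
    [0,0.002,0.001],
    [0,0.001,-0.003],
    [0,0.001,-0.007],
    [0,0,-0.012],
    [0,0,-0.03],
    [0,0,-0.07],
    [0,0,-0.1],
    [0,0,-0.1],
  ],
  grip=[0,0,0,0,0,0,0,0],
)

```text
time_s: 8.38
tcp_pos: [0.5149, 0.0475, 0.2022]
orientation: [-3.123, 0.012, -2.867]
ft_force: [0.1, 0.2, -0.0]
gripper_width: 0.012
```

```bash
python3 look.py w4
python3 - <<'E'
from h import *
m=camera_model('wrist');im=cv2.imread('pics/w4.png')
a=blob(im,(22,150,90),(34,255,255),(200,150,450,340));print(a[:3])
t=read_camera('top');s=read_camera('side');mt,ms=camera_model('top'),camera_model('side')
cv2.imwrite('pics/s4.png',np.hstack([cv2.resize(s[150:390,270:450],None,fx=2,fy=2),cv2.resize(im[:, :],(480,360))[:, :].copy() if 0 else cv2.resize(im[100:420,140:520],(400,480))]))
E
```

```text
tcp [0.51363399 0.04723899 0.20071435] [-0.1689885  -0.78775947 -0.93561815]
red along rail -0.0537605227181907 -0.018560353758856587 px [373 192] [419 270]
blue along rail -0.1417288708262267 -0.053368055174598326 px [259 191] [373 270]
tcp along -0.09614668465772999
(array([314.80234913, 239.73653301]), 1646.0, ((316.4730529785156, 237.46542358398438), (49.90459442138672, 51.04477310180664), 52.12501525878906))
```

View pics/s4.png

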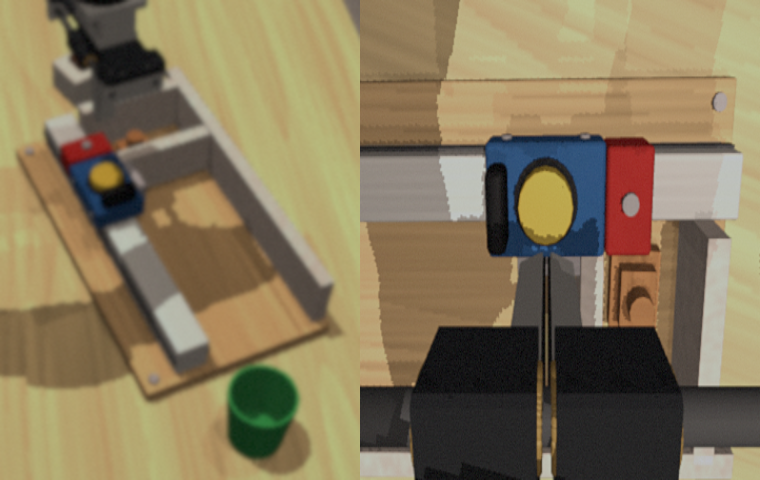

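Run:
```python
from h import *
m=camera_model('wrist');im=read_camera('wrist');u=np.array([-.2756,.9613]);w=np.array([.9613,.2756])
a=blob(im,(20,100,60),(36,255,255),(200,150,450,340));x=a[3][:,0,:]
for z in(.107,.103,.100):
    P=np.array([onz(m,*p,z)[:2] for p in x]);print(z,'extent along',np.ptp(P@u),'across',np.ptp(P@w),'centre',((P@u).max()+(P@u).min())/2,((P@w).max()+(P@w).min())/2)
ms=camera_model('side');mt=camera_model('top')
s=read_camera('side');t=read_camera('top')
e=proj(ms,[.5145,.0445,.107]);e=[int(v) for v in e];Y=((22,150,90),(34,255,255))
b=blob(s,*Y,(e[0]-20,e[1]-18,e[0]+20,e[1]+18));print('side',b[0],b[1],'tri w/side',tri(m,a[0],ms,b[0]))
e=[int(v) for v in proj(mt,[.5145,.0445,.107])]
try:
    c=blob(t,*Y,(e[0]-20,e[1]-18,e[0]+20,e[1]+18));print('top',c[0],c[1],tri(mt,c[0],ms,b[0]))
except Exception as q:print(q)
```

```text
0.107 extent along 0.0398781988560028 across 0.04124545522141504 centre -0.09778571114325459 0.5092290444060966
0.103 extent along 0.04046697936432528 across 0.04185442254661803 centre -0.09787238157478916 0.5103314188156973
0.1 extent along 0.040908564745567075 across 0.04231114804052033 centre -0.09793738439844007 0.511158199622898
side [322.40251572 237.92243187] 79.5 tri w/side (array([0.51630723, 0.04650731, 0.10163298]), np.float64(0.0028554396961981985))
max() iterable argument is empty
```

Blue meets red with no gap, and the button size and position fit "up" better than "down". The hand blocks the top view, so I move further clear for one last check.

Call:
jog_arm(
  twist=[
    [0,0,0],
    [0,0,0],
    [0,0,0],
    [0,0,0],
    [0,0,0],
    [0,0,0],
    [0,0,0],
    [0,0,0],
  ],
  linear=[
    [0,-0.02,-0.02],
    [0,-0.06,-0.04],
    [0,-0.1,-0.06],
    [0,-0.15,-0.06],
    [0,-0.19,-0.06],
    [0,-0.22,-0.06],
    [0,-0.22,-0.06],
    [0,-0.22,-0.06],
  ],
  grip=[0,0,0,0,0,0,0,0],
)

```text
time_s: 9.68
tcp_pos: [0.5708, -0.1624, 0.2619]
orientation: [-3.126, 0.003, -2.866]
ft_force: [0.3, 0.8, -0.0]
gripper_width: 0.005
```

Run:
```python
from h import *
ms=camera_model('side');mt=camera_model('top')
s=read_camera('side');t=read_camera('top');Y=((22,150,90),(34,255,255))
r=[]
for m,i in((mt,t),(ms,s)):
    for X in([.5145,.0445,.107],):
        e=[int(v) for v in proj(m,X)]
        try: b=blob(i,*Y,(e[0]-18,e[1]-16,e[0]+18,e[1]+16));r.append(b[0]);print(b[:2])
        except Exception as q:print(q)
if len(r)==2:print(tri(mt,r[0],ms,r[1]))
cv2.imwrite('pics/f.png',np.hstack([cv2.resize(t[90:290,140:500],(500,278)),cv2.resize(s[150:390,250:450],(232,278))]))
```

```text
(array([311.5, 217.5]), 303.0)
(array([322.66796875, 238.13020833]), 128.0)
(array([0.51500639, 0.0440387 , 0.10283441]), np.float64(0.0005720636901949873))
```

View pics/f.png

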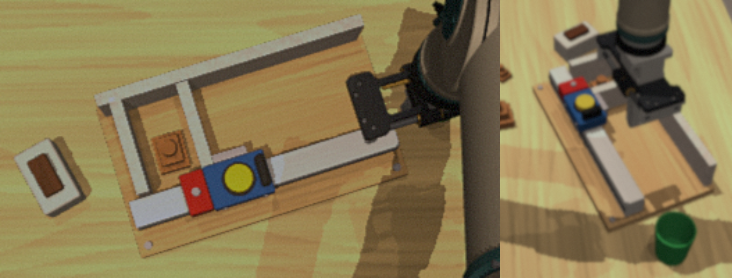

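The triangulated button height is 102.8 mm, against 103.3 mm by the same method when it was up at the start, so it has sprung back up. The pattern, float and cup are standing where they were.

```bash
python3 -c "
from plant import job_done;print(job_done())"
```

```text
the job is handed in; nothing more can be done
None
```

The carriage is home against the red end stop, and its lock button has sprung back up. I pressed the button fully down with the shut fingertips (about 20 N), dragged the carriage about 120 mm to the stop, then lifted off. I handed in at about 10 s with the arm clear.

- **Hard against the stop:** In the final push the tip moved only 0.3 mm for a 6 mm command, with about 10 N of sideways force. The last pictures show no gap between blue and red. The highest force I read was about 33 N in total, with 31 N of that downward on the button.
- **Button up:** It triangulated at 102.8 mm, against 103.3 mm for the same measurement when it was up at the start. Both read about 4 mm below the stated 107 mm, so I relied on the comparison. One rougher wrist-and-side estimate gave 101.6 mm with a 3 mm ray gap, which I gave less weight. I did not tug the carriage to test the lock.
- **Loose items:** The pattern, cup and float looked undisturbed in the last pictures. The force reading was near zero, so the robot was touching nothing.

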